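# Isolate, discharge and insulation-test the inverter

## Robot

A 7-joint arm with a two-finger parallel gripper is mounted at the origin on the work surface. World frame = base frame: x ahead of the robot, y to its left, z up, the work surface at z = 0. Lengths are in m, angles in rad, forces in N, time in s.
With the tool pointing down it reaches from about 0.425 to 0.875 m from the base axis. Payload 4.7 kg.
Tool frame: the origin (TCP) lies at the very end of the fingers, on their centre line; the grasp point (between the pads) lies 19 mm behind it (grip_point_offset is the distance from the TCP to the grasp point, in m); x points along the fingers, z is the direction in which the jaws open and shut, and the axes are right-handed (so a half turn about x gives the same grasp; the last joint's range is limited). The gripper opens to 87 mm and grips with 3 to 60 N. Pads are 19 mm wide; open, the fingers measure 117 mm over their backs; the gripper's body (75 mm by 190 mm) begins 51 mm behind the grasp point.
Start: joints at [-1.235, 0.321, -0.07, 1.45, 0.023, 1.371, -0.057], TCP at [0.206, 0.617, 0.223] pointing down, gripper open.
Joint ranges: [-2.86, 2.86], [-0.3, 2.09], [-1.38, 1.24], [0.06, 2.45], [-1.56, 4.7], [0.09, 2.05], [-2.69, 2.69]. Speed limits (rad/s): [2.57, 2.57, 3.14, 3.14, 3.14, 3.14, 3.14].

## Interface

Orientations are given as a rotation vector (axis times angle).
In Python, from bench import get_state, get_image, calibration, close_job, grip_point_offset gives the robot as it stands.
- The arm moves only by the tool play_rows, never from a script. Its argument "targets" is a list of rows, each an object with "claw": the closure, from 0 (fully open) to 1 (shut); "linear": the shift along the tool's x, y, z as a fraction of full scale, a list of three; "rotation": the turn, a rotation vector about the tool's x, y, z as a fraction of full scale, a list of three. In form: [{"claw": claw, "linear": [x, y, z], "rotation": [wx, wy, wz]}, ...]. A call has 1 to 10 rows; each row shifts and turns the pose as measured when the row begins, along the tool's axes as they then stand; what a row does not reach is not made up. Full scale, the value 1, is 2.5 cm for a shift and 90 degrees for a turn. A row lasts 1/12 s, in which the tool goes at most 41.7 mm and 7.16 degrees, less where a joint would pass 70% of its speed; a pose out of reach is approached as far as the arm can. A call with a number of a shift or a turn outside -1 to 1 is refused whole. A call with a gripper value outside its range is refused whole. The fingers move at their own pace and stop on an object; "newtons" is the grip in N (left out, the last holds). Time passes only in rows, so rows that do not move let the fingers close. It gives the time, the measured TCP pose, the force and the opening at its end, in the units of the state.
- get_state(): the state, without advancing time (a new reading comes with each control period).
- get_image(name): name is "scene" or "top"; returns the picture (400x640x3 uint8, blue, green, red); there is no depth.
- calibration(name): a dict with "fx", "fy", "cx", "cy" (pixels), "dist_coeffs" ([k1, k2, p1, p2, k3] as OpenCV has them; the pictures are not rectified), "rvec" (rotation vector, rad) and "tvec" (3), from world to camera coordinates, as OpenCV has them. Camera axes: x right, y down, z forward; pixel columns grow to the right and rows downward; lengths in m; the calibration is good to about 2 mm. A picture is of the moment at which its call begins. calibration takes no time and is no camera call.
- close_job(): hands the job in, once; it reports no verdict.
The state is a dict: "time": time; "joint_positions": joint angles; "qd": joint speeds; "joint_torque": joint torques, N m; "position": TCP position; "tool_rot": TCP orientation; "ft_force": force on the tool from outside, world axes, zero at the start; "torque": the same for the moment, N m; "grip_width": opening from 0.0 (shut) to 1.0 (fully open).
Only numpy, scipy, OpenCV 4.12 (cv2) and the standard library are available. Lean on these libraries where they do the work, as an engineer would, in place of code of your own. Each camera call takes 0.05 s, during which the arm holds its last target. There are 200 camera calls.

## Task

Insulation-test the repaired inverter: on the dark switch box press the raised end of the wide rocker fully over to cut the supply, then the raised end of the narrow rocker fully over to discharge it, and only then press the large round key on the yellow hand tester fully down and keep it down; the program finishes while holding that key pressed. Leave the round button on the switch box unpressed, and do not lift or shift the tester, which lies loose, or the small things lying about.

Things in the scene. Friction and masses are not known exactly. Their poses are not given: they have to be found in the camera images.
- switchbox: dark metal switch box fixed to the bench, 180 (its x) x 260 (its y) x 90 mm high; origin at the centre of its underside, z up; its flat grey lid, 90 mm above the bench, carries the wide rocker, the narrow rocker and the round button in a row along its y, 80 mm apart, in any order, all turned as the box is
- wide_rocker (a joint): the wide pale rocker on the box, 48 mm long (box x) x 40 mm, a shallow V of two flat halves meeting at mid-length, in a black frame 62 x 52 mm. Value in rad: 0 to 0.05 at the start, its half towards the box's +x (away from the robot) raised, the other level; grows as the raised half is pressed; 0.36 at the stop, that half level. Stays where left; takes 3 to 4 N near its raised end
- wide_raised_end (a point): point on the top face of the wide rocker's raised half, 18 mm from the pivot line, mid-width: the place to press; moves with the rocker (about 22 mm above the lid at the start, sinks to 16 mm when fully over)
- wide_pivot (a point): middle of the wide rocker's pivot line, on its top face, 16 mm above the lid; fixed, its x axis is the box's x
- narrow_rocker (a joint): the narrow pale rocker on the box, 48 mm long (box x) x 16 mm, a shallow V of two flat halves meeting at mid-length, in a black frame 62 x 28 mm. Value in rad: 0 to 0.05 at the start, its half towards the box's +x (away from the robot) raised, the other level; grows as the raised half is pressed; 0.36 at the stop, that half level. Stays where left; takes 3 to 4 N near its raised end
- narrow_raised_end (a point): as wide_raised_end, for the narrow rocker (18 mm from its pivot line)
- narrow_pivot (a point): middle of the narrow rocker's pivot line, 16 mm above the lid
- reset_button (a joint): round pale push button on the switch box, 26 mm across, in a black housing: not to be pressed. Value in m: 0 up, 0.006 fully down
- reset_button_top (a point): centre of the top face of that round button
- tester_center (a point): centre (25 mm above the bench) of the yellow hand tester: loose, about 0.85 kg, 210 (its x) x 105 (its y) x 50 mm, lying flat with a display at its far (+x) half, a low dial (top 60 mm above the bench) in the middle, and the test key near its -x end (towards the robot)
- test_key (a joint): the large round pale key on the tester, 32 mm across, in a black housing on the tester's upper face, 65 mm from the tester's centre towards its -x end. Value in m: 0 up, 0.006 fully down; springs back when let go; fully down takes about 4.5 N
- test_key_top (a point): centre of the top face of the test key (moves with it)
- gland_mid (a point): centre of a grey plastic cable gland standing loose on the switch box's lid near its edge towards the robot, 30 mm across, 28 mm high
- screwdriver_mid (a point): underside middle of a loose screwdriver with a yellow handle, 190 mm long, lying left of the switch box, pointing away from the robot
- screw_jar_mid (a point): centre of a loose jar of 56 mm across, 75 mm high, standing beyond the work
- tape_mid (a point): centre of a loose roll of black tape lying flat, 76 mm across, 19 mm high, to the right of the tester
There are look-alikes about, which are no part of the job. What is meant by the part that bears tester_center is not pink or purple, and is the larger of those in its own colour.

How it is judged:
By the outcome, as a careful person would: the job done as asked, in the order asked, and still so for the second after the job is handed in, while the arm keeps its last pose, push and grip.
It also fails if it takes over 46 s, if anything falls off the work surface, if the arm or the gripper's body presses on something with over 40 N, if the wrist force passes 120 N, or if a joint passes its speed limit or range.

## Working session

There is one attempt and no reset: what is moved stays moved. The work goes in short steps, Python scripts to look and compute and a tool call to move; the robot and the scene stay as the last step left them, time stands still between calls to the robot, and variables do not carry over. Pictures are saved under pics/ and viewed, about 8 in all and at most 12, crops included, and the job is handed in when it is done.

Besides the shell and the picture viewer there is one more tool, called by a JSON object that holds its "method" and its "body", one argument or row to a line. play_rows: Moves the arm, as the interface text tells. Shift numbers are shares of 2.5 cm and turn numbers shares of 90 degrees, none past 1 either way. Its arguments: {"type":"object","properties":{"targets":{"type":"array"},"newtons":{"type":"number"}},"required":["targets"]}

```bash
mkdir -p pics; ls; python3 - <<'E'
from bench import *
import cv2
for n in("scene","top"):
    cv2.imwrite(f"pics/{n}0.png",get_image(n)); print(n,calibration(n))
s=get_state();print(s, grip_point_offset)
E
```

```text
pics
scene {'fx': 377.7705276666757, 'fy': 377.7705276666757, 'cx': 314.9500452646301, 'cy': 190.9211517963269, 'dist_coeffs': array([-0.00711497,  0.        ,  0.        ,  0.        ,  0.        ]), 'rvec': array([ 1.53514251,  2.08398085, -0.78642336]), 'tvec': array([ 0.15474324, -0.30262786,  1.33263571])}
top {'fx': 497.1565285362924, 'fy': 497.1565285362924, 'cx': 326.47333307073217, 'cy': 201.65519137591338, 'dist_coeffs': array([-0.09686456,  0.        ,  0.        ,  0.        ,  0.        ]), 'rvec': array([ 2.17167187, -2.11015262,  0.11992156]), 'tvec': array([-0.01040339,  0.55173782,  1.38353665])}
{'time': 0.1, 'joint_positions': array([-1.23490422,  0.32177842, -0.07008519,  1.45155018,  0.02260732,
        1.37081788, -0.05690454]), 'qd': array([-0.00051288, -0.00242712,  0.00014709, -0.00290575, -0.00097159,
        0.00208835,  0.00100178]), 'joint_torque': array([-1.72797641e-04, -4.92575562e+01, -4.05955045e-01, -3.13400352e+01,
       -6.40741247e-02,  3.94900097e-02,  8.27795338e-05]), 'position': array([0.20546343, 0.61614286, 0.22155313]), 'tool_rot': array([-0.97009909,  1.34582095,  0.96825386]), 'ft_force': array([-0.50082627, -0.68359233, -0.96666812]), 'torque': array([ 0.03188232, -0.07463692,  0.01208741]), 'grip_width': 0.9990788429973366} 0.0187
```

View pics/scene0.png

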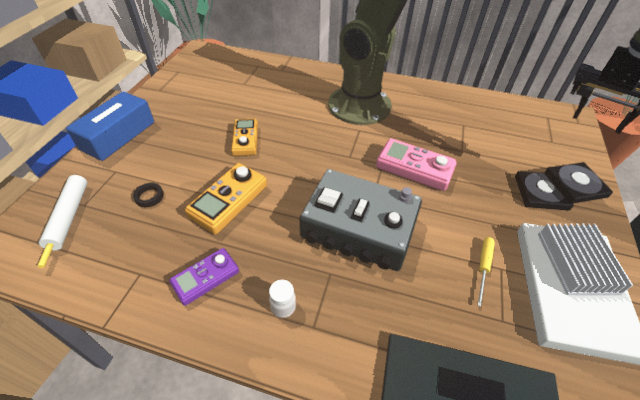

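View pics/top0.png

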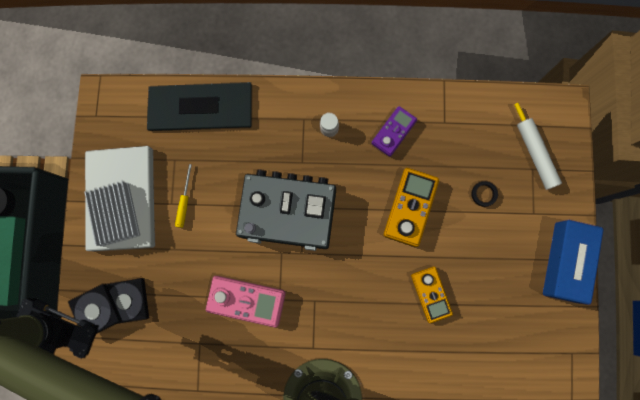

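Candidates in the top image are the large yellow tester (412,207), small yellow (432,294), pink (245,300) and purple (395,131). I choose the large yellow one. On the box are the wide rocker (315,206), narrow rocker (287,202), round button (258,199) and gland (249,229).

```bash
python3 - <<'E'
import cv2
a=cv2.imread("pics/top0.png")[160:260,230:445]
b=cv2.imread("pics/scene0.png")[155:270,180:430]
a=cv2.resize(a,(774,360),interpolation=2)
cv2.imwrite("pics/c1.png",a)
b=cv2.resize(b,(800,368),interpolation=2)
cv2.imwrite("pics/c2.png",b)
E
cat > h.py <<'E'
import numpy as np,cv2
from bench import *
def cam(n):
    c=calibration(n);K=np.array([[c['fx'],0,c['cx']],[0,c['fy'],c['cy']],[0,0,1]])
    return c,K
def back(n,uv,z):
    c,K=cam(n);R=cv2.Rodrigues(c['rvec'])[0]
    p=cv2.undistortPoints(np.array([[uv]],float),K,c['dist_coeffs'])[0,0]
    o=-R.T@c['tvec'];d=R.T@np.array([p[0],p[1],1]);return o+d*(z-o[2])/d[2]
def proj(n,P):
    c,K=cam(n);return cv2.projectPoints(np.array([P],float),c['rvec'],c['tvec'],K,c['dist_coeffs'])[0][0,0]
E
```

```text
(no output)
```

View pics/c1.png

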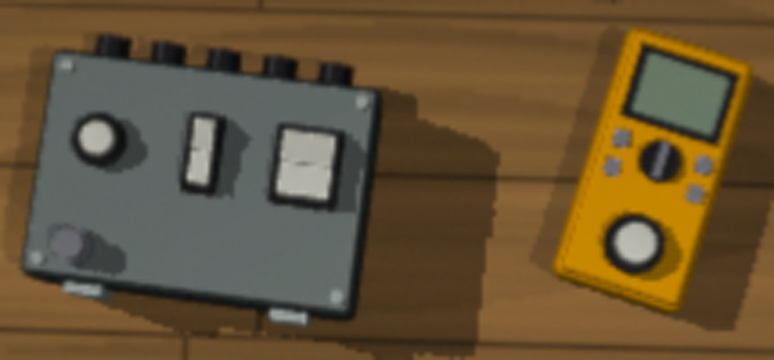

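View pics/c2.png

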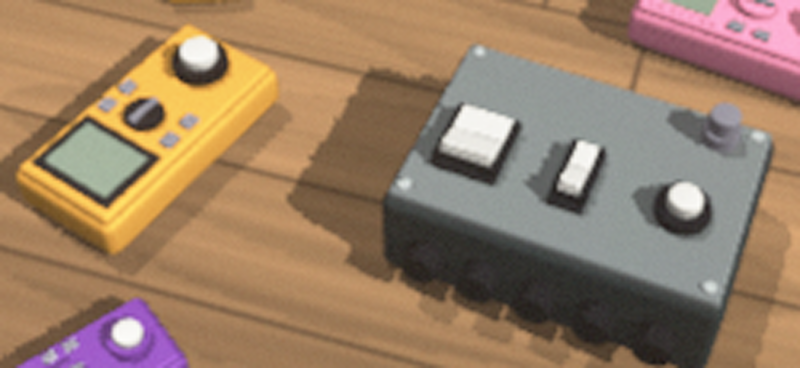

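```bash
python3 - <<'E'
from h import *
C=lambda x,y:(230+(x+.5)/3.6-.5,160+(y+.5)/3.6-.5)
S=lambda x,y:(180+(x+.5)/3.2-.5,155+(y+.5)/3.2-.5)
q=[back("top",C(*p),.09)[:2] for p in [(57,54),(380,92),(353,318),(24,270)]]
print("box corners",np.round(q,4),"c",np.mean(q,0))
dy=(q[0]-q[1]+q[3]-q[2]);print("yaw",np.degrees(np.arctan2(-dy[0],dy[1])), np.linalg.norm(dy)/2)
for n,p,z in [("wide",(308,163),.106),("narrow",(202,153),.106),("button",(99,139),.112),("gland",(69,243),.118),("key",(635,243),.066)]:
    print(n,back("top",C(*p),z))
for n,p,z in [("wide",(480,136),.106),("narrow",(578,166),.106),("button",(687,200),.112),("gland",(724,113),.118),("key",(201,54),.066)]:
    print(n,"scene",back("scene",S(*p),z))
for nm,z in(("t",.05),):
    t=[back("top",C(*p),z)[:2] for p in [(632,32),(750,68),(680,308),(556,270)]]
    print("tester",np.round(t,4),np.mean(t,0)); d=t[0]-t[3]+t[1]-t[2];print(np.degrees(np.arctan2(d[1],d[0])),np.linalg.norm(d)/2)
from scipy.spatial.transform import Rotation as R
print(R.from_rotvec(get_state()['tool_rot']).as_matrix().round(3))
E
```

```text
box corners [[ 0.6145  0.2323]
 [ 0.5912 -0.0186]
 [ 0.4178 -0.003 ]
 [ 0.4465  0.249 ]] c [0.51749886 0.11491235]
yaw -5.912722623712243 0.2527372230858968
wide [0.53273513 0.03411305 0.106     ]
narrow [0.53815075 0.11461516 0.106     ]
button [0.54589231 0.19252895 0.112     ]
gland [0.46601441 0.21030728 0.118     ]
key [ 0.48253914 -0.21839246  0.066     ]
wide scene [0.53464129 0.03724518 0.106     ]
narrow scene [0.54099721 0.11357728 0.106     ]
button scene [0.5533053  0.19482511 0.112     ]
gland scene [0.4675586 0.2081132 0.118    ]
key scene [ 0.48371076 -0.21833406  0.066     ]
tester [[ 0.6517 -0.2168]
 [ 0.6253 -0.3107]
 [ 0.4342 -0.2562]
 [ 0.4612 -0.1592]] [ 0.54307482 -0.23571847]
-16.368918706645648 0.19883520407148697
[[-0.    -0.949  0.316]
 [-0.002  0.316  0.949]
 [-1.    -0.    -0.002]]
```

{"method": "play_rows", "body": {
  "targets": [
    {"claw":1,"linear":[0,0,0],"rotation":[-0.07,0,0]},
    {"claw":1,"linear":[0,0,0],"rotation":[-0.07,0,0]},
    {"claw":1,"linear":[0,-0.74,-1],"rotation":[0,0,0]},
    {"claw":1,"linear":[0,-0.74,-1],"rotation":[0,0,0]},
    {"claw":1,"linear":[0,-0.74,-1],"rotation":[0,0,0]},
    {"claw":1,"linear":[0,-0.74,-1],"rotation":[0,0,0]},
    {"claw":1,"linear":[0,-0.74,-1],"rotation":[0,0,0]},
    {"claw":1,"linear":[0,-0.74,-1],"rotation":[0,0,0]},
    {"claw":1,"linear":[0,-0.74,-1],"rotation":[0,0,0]},
    {"claw":1,"linear":[0,-0.74,-1],"rotation":[0,0,0]}
  ],
  "newtons": 20
}}

```text
time: 0.93
position: [0.3309, 0.3992, 0.2139]
tool_rot: [-1.157, 1.257, 1.157]
ft_force: [0.7, 0.0, 0.5]
grip_width: 0.324
```

{"method": "play_rows", "body": {
  "targets": [
    {"claw":1,"linear":[-0.05,-0.75,-1],"rotation":[0,0,0]},
    {"claw":1,"linear":[-0.05,-0.75,-1],"rotation":[0,0,0]},
    {"claw":1,"linear":[-0.05,-0.75,-1],"rotation":[0,0,0]},
    {"claw":1,"linear":[-0.05,-0.75,-1],"rotation":[0,0,0]},
    {"claw":1,"linear":[-0.05,-0.75,-1],"rotation":[0,0,0]},
    {"claw":1,"linear":[-0.05,-0.75,-1],"rotation":[0,0,0]},
    {"claw":1,"linear":[-0.05,-0.75,-1],"rotation":[0,0,0]},
    {"claw":1,"linear":[-0.05,-0.75,-1],"rotation":[0,0,0]},
    {"claw":1,"linear":[-0.05,-0.75,-1],"rotation":[0,0,0]},
    {"claw":1,"linear":[-0.05,-0.75,-1],"rotation":[0,0,0]}
  ]
}}

```text
time: 1.77
position: [0.503, 0.1196, 0.2242]
tool_rot: [-1.157, 1.262, 1.16]
ft_force: [0.2, 0.2, 0.1]
grip_width: 0.006
```

{"method": "play_rows", "body": {
  "targets": [
    {"claw":1,"linear":[0,-0.75,-1],"rotation":[0,0,0]},
    {"claw":1,"linear":[0,-0.75,-1],"rotation":[0,0,0]},
    {"claw":1,"linear":[0,-0.5,-0.7],"rotation":[0,0,0]},
    {"claw":1,"linear":[0,0,0],"rotation":[0,0,0]},
    {"claw":1,"linear":[0,0,0],"rotation":[0,0,0]}
  ]
}}

```text
time: 2.18
position: [0.5512, 0.0353, 0.2231]
tool_rot: [-1.15, 1.271, 1.149]
ft_force: [-0.4, 1.1, -0.7]
grip_width: 0.004
```

```bash
cat > st.py <<'E'
import sys
from h import *
from scipy.spatial.transform import Rotation as R
s=get_state();M=R.from_rotvec(s['tool_rot']).as_matrix()
t=np.array([float(a) for a in sys.argv[1:4]])
print(s['time'],s['position'].round(4),s['ft_force'].round(1),s['grip_width'])
print(M.round(3));print("tool shift to target /2.5cm",(M.T@(t-s['position'])/.025).round(2))
E
python3 st.py .551 .034 .14
```

```text
2.1833 [0.5512 0.0353 0.2231] [-0.4  1.1 -0.7] 0.003580686421875204
[[-0.015 -0.996  0.085]
 [-0.015  0.086  0.996]
 [-1.     0.014 -0.017]]
tool shift to target /2.5cm [ 3.33 -0.05  0.  ]
```

{"method": "play_rows", "body": {
  "targets": [
    {"claw":1,"linear":[1,0,0],"rotation":[0,0,0]},
    {"claw":1,"linear":[1,0,0],"rotation":[0,0,0]},
    {"claw":1,"linear":[1,0,0],"rotation":[0,0,0]},
    {"claw":1,"linear":[0.6,0,0],"rotation":[0,0,0]},
    {"claw":1,"linear":[0,0,0],"rotation":[0,0,0]},
    {"claw":1,"linear":[0,0,0],"rotation":[0,0,0]}
  ]
}}

```text
time: 2.68
position: [0.5476, 0.0406, 0.1299]
tool_rot: [-1.152, 1.266, 1.156]
ft_force: [-0.0, 0.2, 0.4]
grip_width: 0.005
```

```bash
python3 st.py .551 .034 .112; python3 - <<'E'
from h import *
b=get_image("scene")[130:280,280:460]
cv2.imwrite("pics/c3.png",cv2.resize(b,(720,600),interpolation=2))
E
```

```text
2.6833 [0.5476 0.0406 0.1299] [-0.   0.2  0.4] 0.005439809914236263
[[-0.016 -0.997  0.079]
 [-0.011  0.079  0.997]
 [-1.     0.015 -0.013]]
tool shift to target /2.5cm [ 0.72 -0.17 -0.24]
```

View pics/c3.png

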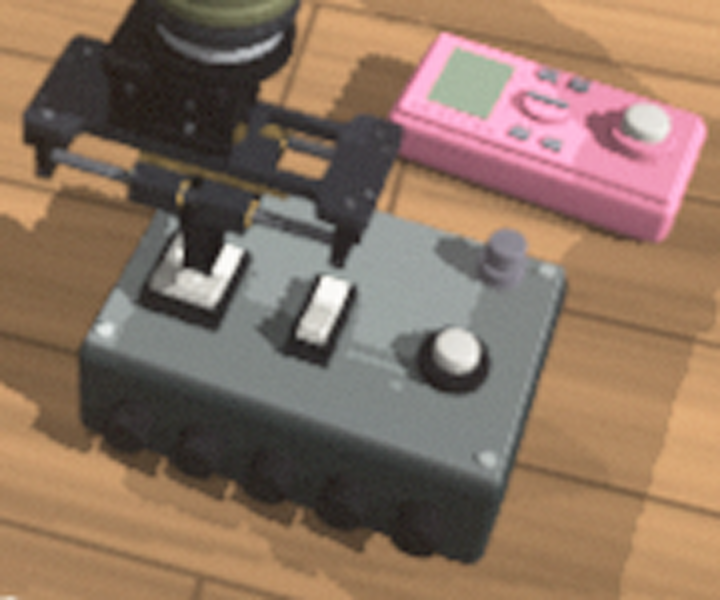

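Crop c3: the closed tip is at (197,272), over the wide rocker's far half. The narrow rocker is at (325,308) and the button at (458,350), both clear. I'm descending with a small correction.

{"method": "play_rows", "body": {
  "targets": [
    {"claw":1,"linear":[0,-0.22,-0.22],"rotation":[0,0,0]},
    {"claw":1,"linear":[0.2,-0.05,0],"rotation":[0,0,0]},
    {"claw":1,"linear":[0.2,0,0],"rotation":[0,0,0]},
    {"claw":1,"linear":[0.2,0,0],"rotation":[0,0,0]},
    {"claw":1,"linear":[0.2,0,0],"rotation":[0,0,0]}
  ]
}}

```text
time: 3.15
position: [0.558, 0.0359, 0.1141]
tool_rot: [-1.156, 1.255, 1.153]
ft_force: [-0.2, 0.9, 0.8]
grip_width: 0.006
```

{"method": "play_rows", "body": {
  "targets": [
    {"claw":1,"linear":[0.05,0.2,0],"rotation":[0,0,0]},
    {"claw":1,"linear":[0.15,0,0],"rotation":[0,0,0]},
    {"claw":1,"linear":[0.15,0,0],"rotation":[0,0,0]}
  ]
}}

```text
time: 3.4
position: [0.5551, 0.0361, 0.1065]
tool_rot: [-1.158, 1.251, 1.149]
ft_force: [-0.1, -1.6, 5.1]
grip_width: 0.006
```

{"method": "play_rows", "body": {
  "targets": [
    {"claw":1,"linear":[0.15,0,0],"rotation":[0,0,0]},
    {"claw":1,"linear":[0.15,0,0],"rotation":[0,0,0]}
  ]
}}

```text
time: 3.57
position: [0.5553, 0.036, 0.1059]
tool_rot: [-1.155, 1.249, 1.15]
ft_force: [-10.5, -0.1, 31.0]
grip_width: 0.003
```

{"method": "play_rows", "body": {
  "targets": [
    {"claw":1,"linear":[-1,0,0],"rotation":[0,0,0]},
    {"claw":1,"linear":[-0.6,0,0],"rotation":[0,0,0]},
    {"claw":1,"linear":[0,0,1],"rotation":[0,0,0]},
    {"claw":1,"linear":[0,0,1],"rotation":[0,0,0]},
    {"claw":1,"linear":[0,0,1],"rotation":[0,0,0]},
    {"claw":1,"linear":[0,0,0.1],"rotation":[0,0,0]},
    {"claw":1,"linear":[0,0,0],"rotation":[0,0,0]}
  ]
}}

```text
time: 4.15
position: [0.5584, 0.1139, 0.1464]
tool_rot: [-1.149, 1.255, 1.151]
ft_force: [-0.3, -1.0, 0.1]
grip_width: 0.005
```

```bash
python3 st.py .558 .1135 .116; python3 - <<'E'
from h import *
b=get_image("scene")[150:270,290:440]
cv2.imwrite("pics/c4.png",cv2.resize(b,(750,600),interpolation=2))
E
```

```text
4.15 [0.5584 0.1139 0.1464] [-0.3 -1.   0.1] 0.004913263925870466
[[-0.007 -0.997  0.082]
 [-0.005  0.082  0.997]
 [-1.     0.006 -0.005]]
tool shift to target /2.5cm [ 1.22  0.01 -0.01]
```

View pics/c4.png

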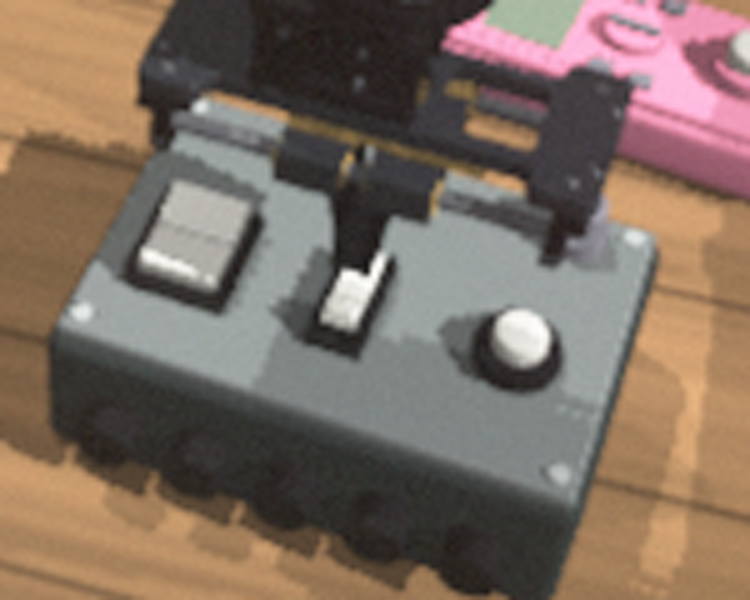

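Crop c4: the wide rocker at (195,240) is tipped over, and the tip at (362,250) is above the narrow rocker. The button at (520,340) is clear. I'm pressing.

{"method": "play_rows", "body": {
  "targets": [
    {"claw":1,"linear":[0.9,0,0],"rotation":[0,0,0]},
    {"claw":1,"linear":[0.2,0,0],"rotation":[0,0,0]},
    {"claw":1,"linear":[0.2,0,0],"rotation":[0,0,0]},
    {"claw":1,"linear":[0.15,0,0],"rotation":[0,0,0]},
    {"claw":1,"linear":[0.15,0,0],"rotation":[0,0,0]}
  ]
}}

```text
time: 4.62
position: [0.5591, 0.1112, 0.1066]
tool_rot: [-1.146, 1.254, 1.147]
ft_force: [-1.6, 2.7, 3.8]
grip_width: 0.007
```

{"method": "play_rows", "body": {
  "targets": [
    {"claw":1,"linear":[0.15,0,0],"rotation":[0,0,0]}
  ]
}}

```text
time: 4.7
position: [0.5592, 0.1113, 0.1059]
tool_rot: [-1.144, 1.253, 1.148]
ft_force: [-12.3, -1.2, 36.2]
grip_width: 0.007
```

{"method": "play_rows", "body": {
  "targets": [
    {"claw":1,"linear":[-1,0,0],"rotation":[0,0,0]},
    {"claw":1,"linear":[-1,0,0],"rotation":[0,0,0]},
    {"claw":1,"linear":[-1,0,0],"rotation":[0,0,0]},
    {"claw":1,"linear":[0,0.15,-1],"rotation":[0,0,0]},
    {"claw":1,"linear":[0,0.15,-1],"rotation":[0,0,0]},
    {"claw":1,"linear":[0,0.15,-1],"rotation":[0,0,0]},
    {"claw":1,"linear":[0,0.15,-1],"rotation":[0,0,0]},
    {"claw":1,"linear":[0,0.15,-1],"rotation":[0,0,0]},
    {"claw":1,"linear":[0,0.15,-1],"rotation":[0,0,0]},
    {"claw":1,"linear":[0,0.15,-1],"rotation":[0,0,0]}
  ]
}}

```text
time: 5.53
position: [0.5161, -0.0668, 0.1877]
tool_rot: [-1.149, 1.252, 1.153]
ft_force: [0.7, 0.2, -0.2]
grip_width: 0.009
```

{"method": "play_rows", "body": {
  "targets": [
    {"claw":1,"linear":[0,0.15,-1],"rotation":[0,0,0]},
    {"claw":1,"linear":[0,0.15,-1],"rotation":[0,0,0]},
    {"claw":1,"linear":[0,0.15,-1],"rotation":[0,0,0]},
    {"claw":1,"linear":[0,0.15,-1],"rotation":[0,0,0]},
    {"claw":1,"linear":[0,0.15,-1],"rotation":[0,0,0]},
    {"claw":1,"linear":[0,0.15,-1],"rotation":[0,0,0]},
    {"claw":1,"linear":[0,0,0],"rotation":[0,0,0]},
    {"claw":1,"linear":[0,0,0],"rotation":[0,0,0]}
  ]
}}

```text
time: 6.2
position: [0.4711, -0.2339, 0.1893]
tool_rot: [-1.137, 1.265, 1.14]
ft_force: [0.8, 1.3, 0.3]
grip_width: 0.006
```

```bash
python3 st.py .483 -.218 .09; python3 - <<'E'
from h import *
b=get_image("scene")[140:270,180:430]
cv2.imwrite("pics/c5.png",cv2.resize(b,(800,416),interpolation=2))
E
```

```text
6.2 [ 0.4711 -0.2339  0.1893] [0.8 1.3 0.3] 0.005900615158636247
[[-0.009 -0.995  0.098]
 [-0.005  0.098  0.995]
 [-1.     0.008 -0.006]]
tool shift to target /2.5cm [ 3.96 -0.45  0.7 ]
```

View pics/c5.png

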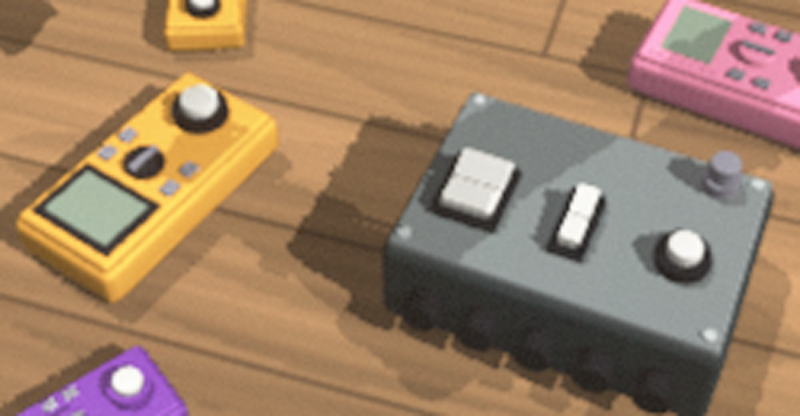

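Crop c5: both rockers, at (478,183) and (578,217), are now tipped the other way. The button, gland and tester are unmoved. The test key is at (200,103). I'm approaching the key.

{"method": "play_rows", "body": {
  "targets": [
    {"claw":1,"linear":[1,-0.45,0.7],"rotation":[0,0,0]},
    {"claw":1,"linear":[1,0,0],"rotation":[0,0,0]},
    {"claw":1,"linear":[1,0,0],"rotation":[0,0,0]},
    {"claw":1,"linear":[0.6,0,0],"rotation":[0,0,0]},
    {"claw":1,"linear":[0,0,0],"rotation":[0,0,0]},
    {"claw":1,"linear":[0,0,0],"rotation":[0,0,0]}
  ]
}}

```text
time: 6.75
position: [0.4859, -0.2137, 0.0973]
tool_rot: [-1.142, 1.259, 1.143]
ft_force: [0.1, 0.3, 0.3]
grip_width: 0.006
```

```bash
python3 st.py .482 -.218 .07; python3 - <<'E'
from h import *
b=get_image("scene")[130:240,170:310]
cv2.imwrite("pics/c6.png",cv2.resize(b,(700,550),interpolation=2))
E
```

```text
6.75 [ 0.4859 -0.2137  0.0973] [0.1 0.3 0.3] 0.005782211243475397
[[-0.006 -0.996  0.092]
 [-0.005  0.092  0.996]
 [-1.     0.006 -0.005]]
tool shift to target /2.5cm [ 1.09  0.13 -0.18]
```

View pics/c6.png

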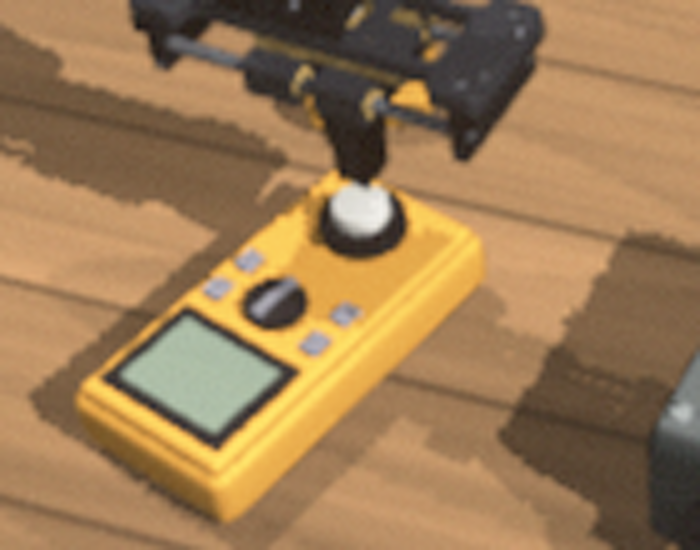

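Crop c6: the tip at (362,180) is just above the key at (360,210). I'm correcting a few mm and descending slowly.

{"method": "play_rows", "body": {
  "targets": [
    {"claw":1,"linear":[0.3,0.12,-0.18],"rotation":[0,0,0]},
    {"claw":1,"linear":[0.3,0,0],"rotation":[0,0,0]},
    {"claw":1,"linear":[0.2,0,0],"rotation":[0,0,0]},
    {"claw":1,"linear":[0,0,0],"rotation":[0,0,0]}
  ]
}}

```text
time: 7.13
position: [0.4848, -0.2183, 0.0793]
tool_rot: [-1.146, 1.254, 1.139]
ft_force: [-1.1, -0.1, 0.5]
grip_width: 0.001
```

{"method": "play_rows", "body": {
  "targets": [
    {"claw":1,"linear":[0.2,0.08,0],"rotation":[0,0,0]},
    {"claw":1,"linear":[0.15,0,0],"rotation":[0,0,0]},
    {"claw":1,"linear":[0.1,0,0],"rotation":[0,0,0]}
  ]
}}

```text
time: 7.38
position: [0.4833, -0.2187, 0.0684]
tool_rot: [-1.147, 1.253, 1.138]
ft_force: [-0.8, 0.6, 3.7]
grip_width: 0.005
```

{"method": "play_rows", "body": {
  "targets": [
    {"claw":1,"linear":[0.1,0,0],"rotation":[0,0,0]}
  ]
}}

```text
time: 7.47
position: [0.4834, -0.2187, 0.0661]
tool_rot: [-1.147, 1.252, 1.138]
ft_force: [-3.6, 2.1, 19.1]
grip_width: 0.006
```

{"method": "play_rows", "body": {
  "targets": [
    {"claw":1,"linear":[0.08,0,0],"rotation":[0,0,0]}
  ]
}}

```text
time: 7.55
position: [0.4834, -0.2188, 0.066]
tool_rot: [-1.145, 1.252, 1.139]
ft_force: [-10.0, 5.0, 29.0]
grip_width: 0.006
```

{"method": "play_rows", "body": {
  "targets": [
    {"claw":1,"linear":[0.08,0,0],"rotation":[0,0,0]}
  ]
}}

```text
time: 7.63
position: [0.4834, -0.2187, 0.0661]
tool_rot: [-1.144, 1.251, 1.14]
ft_force: [-7.5, 3.2, 20.1]
grip_width: 0.002
```

{"method": "play_rows", "body": {
  "targets": [
    {"claw":1,"linear":[0.06,0,0],"rotation":[0,0,0]},
    {"claw":1,"linear":[0.06,0,0],"rotation":[0,0,0]}
  ]
}}

```text
time: 7.8
position: [0.4834, -0.2187, 0.0663]
tool_rot: [-1.141, 1.25, 1.141]
ft_force: [-4.5, 2.4, 11.0]
grip_width: 0.008
```

```bash
python3 - <<'E'
from h import *
im=get_image("scene")
for i in range(6): t=get_image("top")
cv2.imwrite("pics/top9.png",t)
a=cv2.resize(im[140:240,170:310],(700,500),interpolation=2)
cv2.imwrite("pics/c7.png",a)
s=get_state();print(s['time'],s['position'].round(4),s['ft_force'].round(1))
o=cv2.imread("pics/scene0.png")
# tester display and box shift before/after
for nm,(r0,r1,c0,c1) in dict(display=(190,222,184,232),rockbox=(190,262,300,420)).items():
    print(nm,cv2.phaseCorrelate(np.float32(cv2.cvtColor(o[r0:r1,c0:c1],6)),np.float32(cv2.cvtColor(im[r0:r1,c0:c1],6))))
E
```

```text
8.15 [ 0.4834 -0.2187  0.0663] [-5.3  2.  13.1]
display ((0.04341717630546427, -0.021237145851252137), 0.986720888564984)
rockbox ((0.0750227764846656, -0.017372711201502966), 0.9078176780983254)
```

View pics/c7.png

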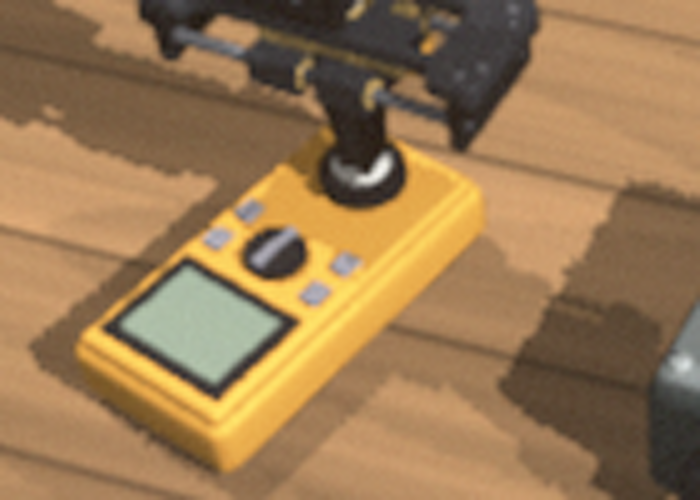

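Crop c7: the tip is on the key at (360,170), and the key has sunk almost to its housing. The tester is unmoved, and the force holds steady at about 13 N against a hard stop. I'm handing in.

```bash
python3 -c "
from bench import *
print(close_job())"
```

```text
the job is handed in; nothing more can be done
None
```

The job is handed in: I pressed the wide rocker over, then the narrow one, and the arm is still holding the large yellow tester's key down. `close_job()` gives no verdict, so success rests on the checks below.

- **Rockers:** each was pressed until the tip stopped hard at 0.106 m, the expected fully-over height, at 31 N (wide) and 36 N (narrow). The picture afterwards showed both tipped the other way.
- **Test key:** it bottomed out with the tip at about 0.066 m and was held at about 13 N, well above the 4.5 N it needs. I judged "fully down" from that hard stop and the last picture. The 6 mm travel itself was not measured, because I did not record the exact first contact.
- **Nothing disturbed:** the tester shifted less than 0.1 pixel between the first and last scene pictures. The round button and gland looked untouched in the picture taken after the rockers. I did not check the screwdriver, jar and tape again, but the arm never went near them.
- **Limits:** it took about 8 s of the 46 s. The highest wrist force I read was about 38 N (36 N vertical).

No check failed or disagreed.

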